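Clamp a tube rack on the mixer with its draw latch

ROBOT

A 6-joint arm with a two-finger parallel gripper is mounted at the origin on the work surface. World frame = base frame: x ahead of the robot, y to its left, z up, the work surface at z = 0. Lengths are in mm, angles in rad, forces in N, time in s.
With the tool pointing down it reaches from about 275 to 750 mm from the base axis. Payload 10.2 kg.
Tool frame: the origin (TCP) lies at the very end of the fingers, on their centre line; the grasp point (between the pads) lies 19 mm behind it; z points along the fingers, y is the line along which they close (so a half turn about z gives the same grasp; the last joint's range is limited). The gripper opens to 85 mm and grips with 20 to 120 N. Pads are 22 mm wide; open, the fingers measure 114 mm over their backs; the gripper's body (76 mm by 85 mm) begins 54 mm behind the grasp point. The pads swing forward as they close: fully open they stand 13 mm farther back than shut.
Start: joints at [0.914, 0.313, 1.498, -0, 1.331, -0.223], TCP at [220.682, 476.372, 231.294] pointing down, gripper open.
Joint ranges: [-2.94, 2.94], [-0.97, 2.17], [0.19, 2.56], [-1.23, 4.37], [0.02, 3.11], [-2.88, 2.88]. Speed limits (rad/s): [2.39, 2.39, 3.01, 3.14, 3.14, 3.14].

INTERFACE

Orientations are given as a unit quaternion [w, x, y, z].
In Python, from rig import ctrl gives the robot as it stands.
- The arm moves only by the shell command python3 -m inch 'ROWS' [OPENING] [FORCE]. ROWS is text: rows parted by semicolons, each of 6 numbers parted by spaces: the shift along the tool's x, y, z in mm, then the turn, a rotation vector about the tool's x, y, z in units of 6 degrees (1.0 is 6 degrees). A call has exactly 10 rows; each row shifts and turns the commanded pose from where the row before left it, along the tool's axes as they then stand; what a row does not reach is not made up. A row lasts 1/12 s, in which the tool goes at most 41.7 mm and 7.16 degrees, less where a joint would pass 70% of its speed; a pose out of reach is approached as far as the arm can. A call with a gripper value outside its range is refused whole. OPENING is the opening, from 0 (shut) to 1 (fully open), set as the call begins (- or left out, the last holds). The fingers move at their own pace and stop on an object; FORCE is the grip in N (left out, the last holds). Time passes only in rows, so rows that do not move let the fingers close, or fill a call up. It gives the time, the measured TCP pose, the force, the opening and the grip force at its end, in the units of the state.
- ctrl.sense(): the state, without advancing time (a new reading comes with each control period).
- ctrl.capture(name): name is "scene" or "top" or "wrist"; returns a dict with "image" (400x640x3 uint8, red, green, blue), "intrinsics" (3x3 intrinsics, pixels), "rvec" (rotation vector, rad) and "tvec" (3), from world to camera coordinates, as OpenCV has them. Camera axes: x right, y down, z forward; pixel columns grow to the right and rows downward; lengths in mm; the calibration is good to about 2 mm. The wrist camera is an equidistant fisheye: a pixel r from the principal point sees the ray r / f radians off the axis. A picture is of the moment at which its call begins. There is no depth.
- ctrl.finish_job(): hands the job in; it is judged then, once.
The state is a dict: "time_s": time; "joints": joint angles; "dq": joint speeds; "tau": joint torques, N m; "eef_pos": TCP position; "ee_rot": TCP orientation; "force": force on the tool from outside, world axes, zero at the start; "wrist_torque": the same for the moment, N m; "grip_width": opening from 0.0 (shut) to 1.0 (fully open); "grip_force": force on a finger pad.
Only numpy, scipy, OpenCV 4.12 (cv2) and the standard library are available. Lean on these libraries where they do the work, as an engineer would, in place of code of your own. Each camera call takes 0.05 s, during which the arm holds its last target. There are 200 camera calls.

TASK

Set the orange tube rack down upright in the mixer's clamp bay, then hook the latch's loop over the keeper on the blue clamp frame, and press the red lever down flat past centre so that the frame is drawn up and holds the rack firmly against the fence. Leave the purple tip box and the blue-capped jar where they are, and let go of everything.

Things in the scene. Friction and masses are not known exactly. Their poses are not given: they have to be found in the camera images.
- rack_mid (a point): Centre (half-way up) of the orange tube rack: a block 50 (its x) x 96 (y) x 55 mm tall, about 0.3 kg, loose on the bench at first; eight capped tubes fixed in it rise to 72 mm above its foot. z is up; the same either way round. Grip it across the 50 mm, fingertips above the mixer's 20 mm walls.
- mixer: The mixer: a fixed white box with an aluminium deck 270 (its x) x 170 mm whose top is 60 mm above the bench; it may stand turned. Origin under its middle, on the bench. x runs from the latch to the bay, z up. The latch and the bay lie along its middle line (y = 0).
- bay (a point): Point on the deck, under where the rack's centre comes to be when clamped. Axes as the mixer's. The rack stands here with its x along the bay's x. A fixed blue fence (7 mm thick, 100 mm long, 20 mm tall) has its face at x = -25 mm. With the clamp open the rack can be set down at any x from 0 to the clamp's joint value.
- jaw (a point): Middle of the rack-side face, at its foot on the deck, of the clamp frame's far jaw (10 mm thick, 20 mm tall), at x = 25 mm + the clamp's joint value from bay. The blue frame goes round the bay; its side rails, 12 mm tall, have inner faces at y = +-58 mm. Axes as the bay's.
- clamp (a joint): Position in m of the blue sliding clamp frame along the bay's x: 0 when its far jaw holds the rack against the fence, larger when open (to 0.012); starts at 0.008 to 0.011. It slides with a friction of about 1.2 N and stays where left; the latch draws it home.
- keeper (a point): On the clamp frame, moving with it: where the loop bar's axis lies when seated, 8.5 mm above the deck. Axes as the bay's. Two steel hooks at y = +-10 to +-20 mm, on the bar's -x side, rise 9 mm above here and lean to +x: lower the bar at x = +4 to +16 mm, then draw it back to 0. The fence is 44 mm minus the clamp's value off in +x, the rack behind it.
- bar (a point): Middle of the loop's steel cross bar (7 mm thick, 50 mm long along its y). x: along the loop, from its hinge to the bar, 63 mm plus up to 8 mm of spring stretch (3 N per mm); z square to the loop. The loop (50 mm wide, 0.05 kg) is hinged to the handle 18 mm from its pivot and swings freely. At first the bar lies unhooked: on the deck before (-x of) the hooks, or on top of them.
- knob (a point): Centre of the loop's yellow pull knob: a cylinder 14 mm across, 20 mm long along y, 32 mm above the bar along the bar's z. Pinch it from above by its flat ends: the loop can still swing between the fingers. Stay clear of the hooks: fingertips at most 9 mm below its centre. Carrying it up and towards the bay pulls the lever upright and over by itself.
- lever_hinge (a point): The lever's pivot axis (along y) on the fixed latch base, 26 mm above the deck. Axes as the bay's: x points to the keeper and the bay.
- lever_tip (a point): On the upper face (upper when flat) of the red lever handle, 62 mm from its pivot. The handle is 68 mm long from the pivot, 26 mm wide, 6 mm thick.
- lever (a joint): Lever angle in rad: 0 is flat (handle level, pointing away from the keeper, locked past centre), pi/2 upright, up to 2.6 (leaning to the keeper); starts at 0.6 to 1.0, stays where left. With the loop hooked, swinging it down to 0 draws the clamp home and stretches the loop to about 13 N; it passes centre some 0.35 rad before flat. 2 to 6 N near the tip is enough.
- tips_purple: Bystander: purple tip box, 85 x 120 x 58 mm; leave it where it is. Origin under its middle.
- reagent: Bystander: low jar with a blue cap, 68 mm across, 110 mm tall; leave it where it is. Origin under its middle.

How it is judged (in metres and radians):
On the way, in this order (a step that is already met when the one before it is completed fails the run):
1. the rack stands upright in the bay, let go (x of rack_mid in the frame of bay between -0.004 and 0.014 m and y of rack_mid in the frame of bay between -0.013 and 0.013 m and z of rack_mid in the frame of bay between 0.022 and 0.031 m and angle between rack_mid's own z axis and vertical below 0.06 rad and contact force between the fingers and anything else below 0.5 N), for 0.2 s.
2. the loop's cross bar is down behind the keeper's hooks, with the lever still up (x of bar in the frame of keeper between -0.002 and 0.016 m and z of bar in the frame of keeper between -0.004 and 0.004 m and value of joint lever above 0.5 rad), for 0.2 s.
At the end, for the whole second after the job is handed in: Lever flat (within 0.09 rad) and still; loop bar under the keeper's hooks (within 3 mm of its seat); clamp home (within 3 mm); rack upright and square (within 0.06 rad), against the fence (within 3 mm) and within 13 mm of the bay's middle along it (value of joint lever below 0.09 rad and x of bar in the frame of keeper between -0.002 and 0.003 m and z of bar in the frame of keeper between -0.004 and 0.004 m and x of rack_mid in the frame of bay between -0.003 and 0.003 m and y of rack_mid in the frame of bay between -0.013 and 0.013 m and z of rack_mid in the frame of bay between 0.022 and 0.031 m and x of keeper in the frame of bay between -0.079 and -0.073 m and angle between rack_mid's own z axis and vertical below 0.06 rad and angle between the x axis of rack_mid and the x axis of bay, either way round below 0.06 rad and velocity of joint lever below 0.05 rad/s); the robot touches nothing.
It fails at once if the tube rack is tipped over (angle between rack_mid's own z axis and vertical above 0.6 rad).
It fails at once if the purple tip box or the blue-capped jar is shoved more than 30 mm (distance of any of tips_purple, reagent from where it was at the start of the episode above 0.03 m).
It also fails if it takes over 72 s, if anything falls off the work surface, if the arm or the gripper's body presses on something with over 40 N, if the wrist force passes 120 N, or if a joint passes its speed limit or range.

## Working session

There is one attempt and no reset: what is moved stays moved. The work goes in short steps, Python scripts to look and compute and a shell command to move; the robot and the scene stay as the last step left them, time stands still between calls to the robot, and variables do not carry over. Pictures are saved under pics/ and viewed, at most 10 in all, crops included, and the job is handed in when it is done.

```bash
ls; mkdir -p pics; cat > h.py <<'E'
import numpy as np, cv2
from rig import ctrl
from scipy.spatial.transform import Rotation as R
def ray(c,px):
    K=c["intrinsics"];K=np.array(K);px=np.array(px,float)
    x=(px[0]-K[0,2])/K[0,0];y=(px[1]-K[1,2])/K[1,1]
    if c.get("fish"):
        r=np.hypot(x,y);s=np.sin(r)/max(r,1e-9);d=np.array([x*s,y*s,np.cos(r)])
    else: d=np.array([x,y,1.])
    M=cv2.Rodrigues(np.array(c["rvec"],float))[0];t=np.array(c["tvec"],float).ravel()
    d=M.T@d;return -M.T@t,d/np.linalg.norm(d)
def plane(c,px,z):
    o,d=ray(c,px);return o+d*(z-o[2])/d[2]
def tri(rs):
    A=np.zeros((3,3));b=np.zeros(3)
    for o,d in rs:
        P=np.eye(3)-np.outer(d,d);A+=P;b+=P@o
    p=np.linalg.solve(A,b);return p,[float(np.linalg.norm((np.eye(3)-np.outer(d,d))@(p-o))) for o,d in rs]
def proj(c,p):
    M=cv2.Rodrigues(np.array(c["rvec"],float))[0];q=M@np.array(p,float)+np.array(c["tvec"],float).ravel();K=np.array(c["intrinsics"])
    if c.get("fish"):
        r=np.hypot(q[0],q[1]);th=np.arctan2(r,q[2]);q=np.array([q[0]/r*th,q[1]/r*th,1])
    return (K@(q/q[2]))[:2]
def shot(n):
    c=ctrl.capture(n);c["fish"]=n=="wrist";return c
def toolvec(v,q=None):
    s=ctrl.sense();w=s["ee_rot"];r=R.from_quat([w[1],w[2],w[3],w[0]]);return r.inv().apply(v)
def save(c,n): cv2.imwrite("pics/"+n,cv2.cvtColor(c["image"],cv2.COLOR_RGB2BGR))
def blobs(im,lo,hi,amin=15):
    h=cv2.cvtColor(im,cv2.COLOR_RGB2HSV);m=cv2.inRange(h,np.array(lo),np.array(hi))
    n,l,s,c=cv2.connectedComponentsWithStats(m)
    return m,[(int(s[i][4]),c[i].round(1).tolist(),s[i][:4].tolist()) for i in range(1,n) if s[i][4]>=amin]
E
python3 - <<'E'
from h import *
import pickle
d={n:shot(n) for n in("scene","top","wrist")}
pickle.dump(d,open("d0.pkl","wb"))
for n in d: save(d[n],n+"0.png");print(n,ray(d[n],(320,200)))
s=ctrl.sense();print(s["eef_pos"],s["ee_rot"],s["grip_width"],s["force"])
E
```

```text
pics
scene (array([1497.11043248, -178.77454182,  716.61547806]), array([-0.83217975,  0.1344671 , -0.53795488]))
top (array([4.31226484e+02, 3.60077350e-01, 1.43647274e+03]), array([ 0.06899275, -0.01086168, -0.99755803]))
wrist (array([160.20497918, 503.71964214, 373.33892551]), array([ 0.24546198, -0.10983109, -0.96316434]))
[220.56503319 476.2119291  230.89395431] [-2.05419114e-04  2.15218384e-01  9.76565827e-01 -4.35362277e-04] 0.9986008225708985 [-0.21019904  0.3051647  -0.09320838]
```

View pics/scene0.png

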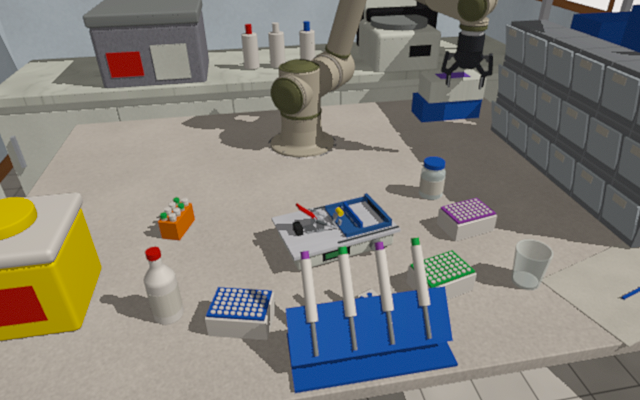

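View pics/top0.png

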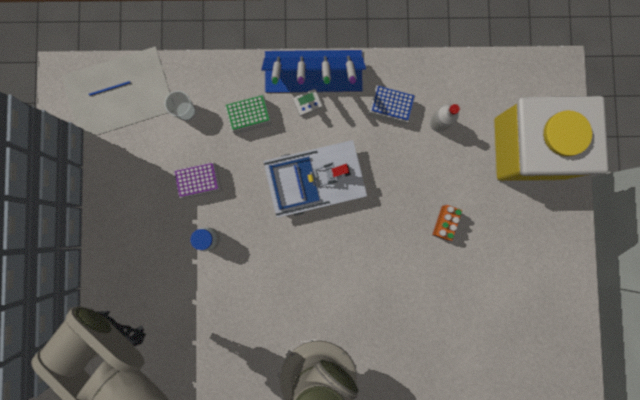

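The scene view shows the orange rack at about (176,218) and the mixer at (340,225), with the bay on the +y side. In the top view the rack is at (448,222), the mixer at (316,180), the red lever at (341,171), the purple box at (197,180) and the jar at (204,240).

```bash
python3 - <<'E'
from h import *
import pickle
d=pickle.load(open("d0.pkl","rb"))
t=d["top"];s=d["scene"]
for nm,lo,hi in(("orange",(8,150,90),(16,255,255)),("red",(0,170,90),(6,255,255)),("yellow",(22,150,90),(32,255,255))):
    for n in("top","scene"):
        m,b=blobs(d[n]["image"],lo,hi);print(nm,n,b)
        if nm=="orange": 
            for x in b:
                if x[0]>60: 
                    mm=m.copy();x0,y0,w,hh=x[2];z=np.zeros_like(m);z[y0:y0+hh,x0:x0+w]=m[y0:y0+hh,x0:x0+w];print(cv2.minAreaRect(cv2.findNonZero(z)))
# deck corners guess in top
for p in((265,159),(357,143),(367,196),(278,218)): print(p,plane(t,p,60).round())
print(plane(t,(448,222),55),plane(t,(197,180),58),plane(t,(204,240),110))
E
python3 - <<'E'
import cv2
a=cv2.imread("pics/top0.png")
b=cv2.resize(a[130:230,255:380],None,fx=4.4,fy=4.4,interpolation=cv2.INTER_CUBIC)
c=cv2.resize(a[195:250,420:480],None,fx=4,fy=4,interpolation=cv2.INTER_CUBIC)
o=cv2.copyMakeBorder(b,0,0,0,240,cv2.BORDER_CONSTANT);o[:220,550:790]=c;cv2.imwrite("pics/crop0.png",o);print(o.shape)
E
```

```text
orange top [(282, [443.4, 222.4], [433, 205, 27, 35])]
((447.1500549316406, 222.05003356933594), (19.922346115112305, 32.25522994995117), 18.43494987487793)
orange scene [(699, [177.0, 224.4], [158, 203, 37, 37])]
((177.87648010253906, 222.19412231445312), (27.503536224365234, 43.316856384277344), 50.90614700317383)
red top [(53, [454.1, 108.8], [450, 105, 9, 9]), (102, [340.2, 169.9], [333, 165, 15, 11])]
red scene [(45, [248.2, 28.8], [246, 24, 6, 10]), (800, [124.6, 63.9], [106, 52, 38, 25]), (70, [305.5, 210.8], [296, 204, 19, 14]), (166, [152.8, 253.4], [146, 247, 15, 14]), (1388, [19.4, 306.3], [0, 287, 47, 39])]
yellow top [(1430, [506.7, 143.8], [495, 105, 24, 75]), (1665, [567.6, 133.0], [544, 111, 48, 45]), (20, [310.4, 177.6], [309, 175, 4, 6])]
yellow scene [(1219, [15.4, 215.7], [0, 197, 37, 43]), (46, [339.3, 211.1], [336, 207, 8, 9]), (6217, [57.8, 284.6], [0, 209, 101, 132])]
(265, 159) [649. 144.  60.]
(357, 143) [ 693. -126.   60.]
(367, 196) [ 536. -152.   60.]
(278, 218) [476. 108.  60.]
[ 456.40194922 -387.59131619   55.        ] [590.64546431 342.64074643  58.        ] [416.71646992 309.9790145  110.        ]
(440, 790, 3)
```

View pics/crop0.png

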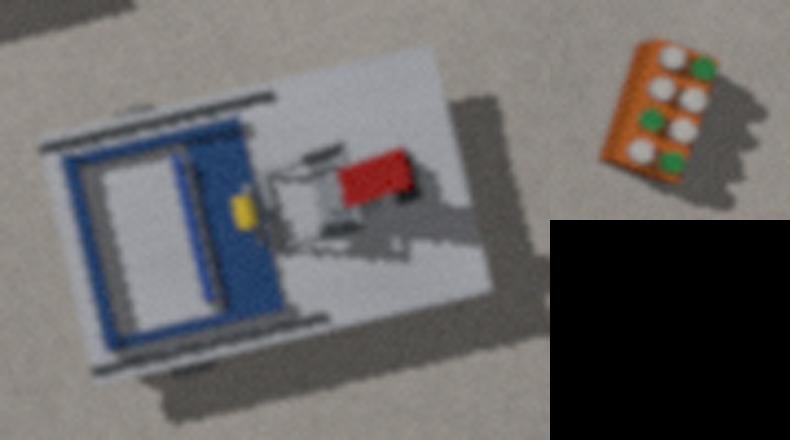

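The crop shows the bay opening at crop (150,240), the yellow knob at (243,212) over the blue keeper plate, and the lever at (375,178) pointing away from the bay. The mixer's yaw is about 101°, and the rack's long axis lies at about -18°. I'll move above the rack.

```bash
r='-19.2 -22.8 0.7 0 0 0'
python3 -m inch '-19.2 -22.8 0.7 0 0 0;-19.2 -22.8 0.7 0 0 0;-19.2 -22.8 0.7 0 0 0;-19.2 -22.8 0.7 0 0 0;-19.2 -22.8 0.7 0 0 0;-19.2 -22.8 0.7 0 0 0;-19.2 -22.8 0.7 0 0 0;-19.2 -22.8 0.7 0 0 0;-19.2 -22.8 0.7 0 0 0;-19.2 -22.8 0.7 0 0 0' 1 40 >/dev/null
python3 -m inch '-19.2 -22.8 0.7 0 0 0;-19.2 -22.8 0.7 0 0 0;-19.2 -22.8 0.7 0 0 0;-19.2 -22.8 0.7 0 0 0;-19.2 -22.8 0.7 0 0 0;-19.2 -22.8 0.7 0 0 0;-19.2 -22.8 0.7 0 0 0;-19.2 -22.8 0.7 0 0 0;-19.2 -22.8 0.7 0 0 0;-19.2 -22.8 0.7 0 0 0'
python3 -c "
from h import *
c=shot('wrist');import pickle;pickle.dump(c,open('w1.pkl','wb'))"
python3 -m inch '-19.2 -22.8 0.7 0 0 0;-19.2 -22.8 0.7 0 0 0;-19.2 -22.8 0.7 0 0 0;-19.2 -22.8 0.7 0 0 0;-19.2 -22.8 0.7 0 0 0;-19.2 -22.8 0.7 0 0 0;-19.2 -22.8 0.7 0 0 0;-19.2 -22.8 0.7 0 0 0;-19.2 -22.8 0.7 0 0 0;0 0 0 0 0 -1.07'
python3 - <<'E'
from h import *
import pickle
c=shot('wrist');pickle.dump(c,open('w2.pkl','wb'));save(c,"w2.png")
c1=pickle.load(open('w1.pkl','rb'));save(c1,"w1.png")
s=ctrl.sense();print(s["eef_pos"],s["ee_rot"],s["joints"])
for k in(c1,c):
  for nm,lo,hi in(("orange",(8,150,80),(16,255,255)),("green",(50,120,50),(75,255,255)),("yellow",(22,150,90),(32,255,255)),("red",(0,170,90),(6,255,255))):
    print(nm,blobs(k["image"],lo,hi,30)[1])
E
```

```text
time_s: 1.82
eef_pos: [377.4, -100.3, 217.2]
ee_rot: [-0.0, 0.215, 0.977, 0.0]
force: [0.3, 0.8, 0.5]
grip_width: 1.005
grip_force: 0.0
time_s: 2.7
eef_pos: [448.1, -361.5, 209.7]
ee_rot: [-0.0, 0.162, 0.987, -0.0]
force: [0.2, 0.0, -0.6]
grip_width: 1.0
grip_force: 0.0
[ 447.84086953 -359.40921511  209.8093499 ] [-5.46114659e-04  1.55786437e-01  9.87790534e-01  3.84446440e-04] [-8.80163719e-01  4.38306266e-01  1.37576518e+00 -1.51520887e-04
  1.32884881e+00 -2.13807645e+00]
orange [(484, [152.6, 283.2], [136, 275, 38, 20])]
green [(74, [398.8, 271.4], [390, 263, 17, 17]), (348, [576.3, 317.3], [556, 295, 40, 47]), (95, [484.8, 379.5], [475, 371, 20, 16])]
yellow [(400, [145.6, 388.2], [134, 376, 27, 24])]
red []
orange [(2227, [296.5, 188.9], [270, 148, 51, 97])]
green [(38, [564.3, 158.2], [558, 154, 15, 11]), (237, [281.0, 166.6], [272, 159, 18, 17]), (226, [305.8, 192.4], [298, 184, 17, 17]), (215, [281.1, 237.9], [273, 230, 17, 17]), (101, [634.4, 276.4], [632, 260, 8, 34]), (83, [580.5, 314.9], [573, 305, 17, 20]), (84, [608.5, 385.6], [603, 381, 12, 10])]
yellow [(134, [619.1, 204.6], [615, 196, 9, 18]), (1627, [159.7, 370.2], [134, 342, 53, 58])]
red [(89, [594.0, 252.2], [592, 230, 5, 40])]
```

View pics/w2.png

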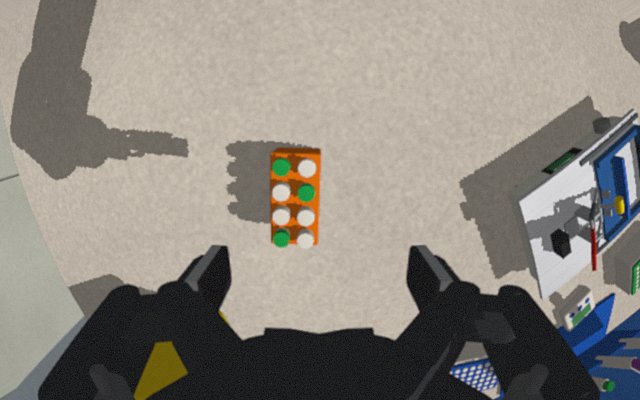

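The wrist view shows the rack nearly aligned, from (270,148) to (321,246). The green caps are at (281,167), (306,192) and (281,238), and the mixer is at the right edge.

```bash
python3 - <<'E'
from h import *
import pickle
c=pickle.load(open('w2.pkl','rb'));t=pickle.load(open('d0.pkl','rb'))['top']
im=c['image'];h=cv2.cvtColor(im,cv2.COLOR_RGB2HSV)
m=(cv2.inRange(h,(0,0,110),(180,60,255)))[145:250,268:325]
roi=im[145:250,268:325]
n,l,s,cc=cv2.connectedComponentsWithStats(cv2.inRange(cv2.cvtColor(roi,cv2.COLOR_RGB2HSV),(0,0,150),(180,70,255)))
W=[(int(s[i][4]),(cc[i]+[268,145]).round(1).tolist(),s[i][:4].tolist()) for i in range(1,n) if s[i][4]>60];print(W)
G=[(281,166.6),(305.8,192.4),(281.1,237.9)]
P=[plane(c,p,72) for p in G]+[plane(c,p[1],72) for p in W if p[0]<400]
for p in P: print(p.round(1))
p=tri([ray(c,(293.5,203)),ray(t,(451.5,222.7))]);print("cap ctr tri",p)
for q in((272,149),(320,149),(320,245)):print(plane(c,q,55).round(1))
s=ctrl.sense();print(s["eef_pos"],s["ee_rot"])
E
```

```text
[(1033, [308.7, 219.2], [0, 0, 57, 105]), (249, [306.5, 167.8], [30, 14, 18, 18]), (245, [280.8, 192.1], [4, 39, 19, 17]), (231, [281.0, 216.1], [4, 64, 18, 16]), (227, [305.4, 217.1], [29, 64, 17, 17])]
[ 417.8 -388.5   72. ]
[ 448.3 -374.9   72. ]
[ 483.9 -413.2   72. ]
[ 426.5 -366.7   72. ]
[ 440.5 -397.1   72. ]
[ 462.7 -405.2   72. ]
[ 471.1 -383.3   72. ]
cap ctr tri (array([ 453.14765318, -389.35709612,   79.49947931]), [1.45337822397554, 1.4533782239754516])
[ 400.6 -393.9   55. ]
[ 415.8 -349.9   55. ]
[ 510.3 -381.7   55. ]
[ 447.84086953 -359.40921511  209.8093499 ] [-5.46114659e-04  1.55786437e-01  9.87790534e-01  3.84446440e-04]
```

```bash
python3 -m inch '-8.3 -13.4 10 0 0 0;-8.3 -13.4 10 0 0 0;0 0 20 0 0 0.43;0 0 20 0 0 0;0 0 20 0 0 0;0 0 20 0 0 0;0 0 20 0 0 0;0 0 15 0 0 0;0 0 0 0 0 0;0 0 0 0 0 0' 1 40 
python3 - <<'E'
from h import *
c=shot('wrist');save(c,"w3.png")
im=c['image'];roi=im[20:400,200:440]
print(blobs(im,(8,150,80),(16,255,255),200)[1]); g=blobs(im,(50,120,50),(75,255,255),150)[1];print(g)
for p in g: print(plane(c,p[1],72).round(1))
s=ctrl.sense();print(s["eef_pos"],s["ee_rot"])
E
```

```text
time_s: 3.58
eef_pos: [455.2, -387.7, 76.0]
ee_rot: [-0.0, 0.183, 0.983, 0.0]
force: [-1.1, 0.6, -0.0]
grip_width: 1.0
grip_force: 0.0
[(6188, [316.0, 211.2], [269, 146, 92, 160])]
[(899, [290.3, 182.0], [274, 165, 34, 35]), (829, [337.6, 226.3], [323, 209, 31, 35]), (681, [295.6, 302.4], [282, 288, 28, 30])]
[ 417.8 -388.7   72. ]
[ 447.6 -375.1   72. ]
[ 482.6 -412.8   72. ]
[ 455.55645414 -388.24289437   76.91251132] [ 3.15414615e-04  1.82654773e-01  9.83177025e-01 -2.69525664e-04]
```

```bash
python3 -m inch '0 -1.7 15 0 0 0;0 0 15 0 0 0;0 0 12 0 0 0;0 0 8 0 0 0;0 0 3 0 0 0;0 0 0 0 0 0;0 0 0 0 0 0;0 0 0 0 0 0;0 0 0 0 0 0;0 0 0 0 0 0'
python3 -m inch '0 0 0 0 0 0;0 0 0 0 0 0;0 0 0 0 0 0;0 0 0 0 0 0;0 0 0 0 0 0;0 0 0 0 0 0;0 0 0 0 0 0;0 0 0 0 0 0;0 0 0 0 0 0;0 0 0 0 0 0' 0.3 50
```

```text
time_s: 4.47
eef_pos: [454.8, -390.0, 23.5]
ee_rot: [0.0, 0.182, 0.983, -0.0]
force: [-0.6, -0.1, -0.4]
grip_width: 1.001
grip_force: 0.0
time_s: 5.3
eef_pos: [454.8, -390.0, 23.3]
ee_rot: [0.0, 0.182, 0.983, -0.0]
force: [-0.2, -0.1, 5.7]
grip_width: 0.579
grip_force: 53.5
```

```bash
python3 -m inch '0 0 -10 0 0 0;0 0 -20 0 0 0;0 0 -20 0 0 0;0 0 -20 0 0 0;0 0 -20 0 0 0;0 0 -20 0 0 0;0 0 -20 0 0 0;0 0 -20 0 0 0;0 0 -20 0 0 0;0 0 -10 0 0 0' 
python3 -m inch '2 20 0 0 0 0;2 34 0 0 0 0;2 38 0 0 0 0;2 38 0 0 0 0;2 38 0 0 0 0;2 38 0 0 0 0;2 38 0 0 0 0;2 38 0 0 0 0;2 36 0 0 0 0;2 24 0 0 0 0' 
python3 -m inch '0 0 0 0 0 -0.6;0 0 0 0 0 -0.8;0 0 0 0 0 -0.8;0 0 0 0 0 -0.8;0 0 0 0 0 -0.8;0 0 0 0 0 -0.8;0 0 0 0 0 -0.6;0 0 0 0 0 -0.2;0 0 0 0 0 0;0 0 0 0 0 0' 
python3 - <<'E'
from h import *
import pickle
c=shot('wrist');save(c,"w4.png");pickle.dump((c,ctrl.sense()),open("w4.pkl","wb"))
E
```

```text
time_s: 6.13
eef_pos: [454.8, -390.1, 205.4]
ee_rot: [0.001, 0.182, 0.983, -0.001]
force: [-0.1, -0.1, -1.5]
grip_width: 0.576
grip_force: 52.7
time_s: 6.97
eef_pos: [558.8, -60.3, 202.5]
ee_rot: [-0.001, 0.181, 0.983, 0.0]
force: [-0.1, -0.5, -1.9]
grip_width: 0.575
grip_force: 52.7
time_s: 7.8
eef_pos: [558.5, -63.4, 202.7]
ee_rot: [-0.0, -0.098, 0.995, 0.0]
force: [0.1, 0.7, -3.2]
grip_width: 0.575
grip_force: 52.6
```

View pics/w4.png

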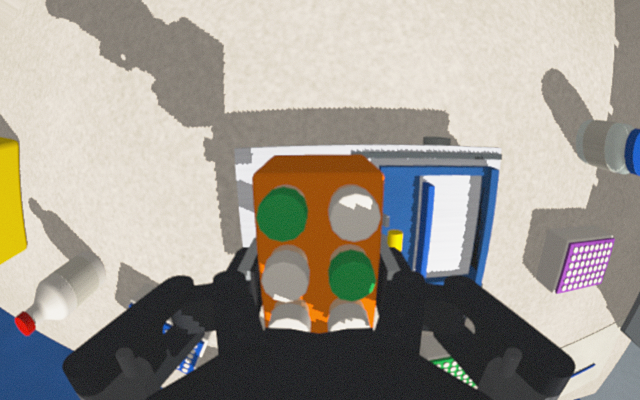

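The held rack fills the centre of the wrist view. The bay is to its right, with the fence at about cols 420–437 and the white deck spanning (437–475, 177–277). I'll enlarge that region.

```bash
python3 - <<'E'
import cv2
a=cv2.imread("pics/w4.png")[138:290,365:515]
cv2.imwrite("pics/crop4.png",cv2.resize(a,None,fx=3.9,fy=3.9,interpolation=cv2.INTER_CUBIC))
E
```

```text
(no output)
```

View pics/crop4.png

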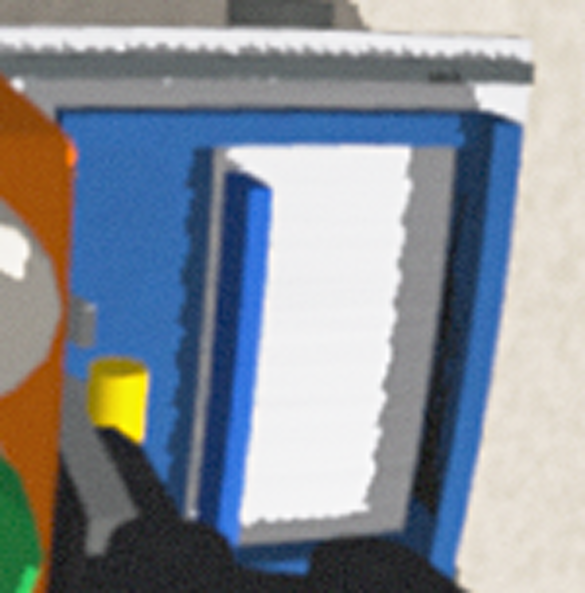

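```bash
cat >> h.py <<'E'
def crop(p,x0,y0,f): return (x0+(p[0]+.5)/f-.5,y0+(p[1]+.5)/f-.5)
E
python3 - <<'E'
from h import *
import pickle
c,s=pickle.load(open("w4.pkl","rb"))
print("cam",ray(c,(320,200)),s["eef_pos"],s["ee_rot"])
for n,p,z in(("fence face top A",(270,187),80),("fence face B",(240,548),80),("jaw top in A",(488,130),80),("jaw B",(435,555),80),("jaw foot A",(455,152),60),("jaw foot B",(407,528),60),("railtop in z72",(340,147),72),("railtop z60",(340,147),60),("rail low L",(250,545),60),("rail low R",(400,530),60),("deck corner",(530,38),60),("knob",(118,400),105)):
    print(n,plane(c,crop(p,365,138,3.9),z).round(1))
E
```

```text
cam (array([493.17721055, -77.57836221, 345.26920248]), array([ 0.26213699,  0.05770118, -0.96330409])) [558.5130939  -63.45306775 202.79322157] [-2.26453839e-04 -9.84086217e-02  9.95146064e-01  6.29860307e-05]
fence face top A [531.4  38.5  80. ]
fence face B [625.6  61.5  80. ]
jaw top in A [504.7  93.9  80. ]
jaw B [620.7 123.   80. ]
jaw foot A [513.6  98.3  60. ]
jaw foot B [622.6 124.1  60. ]
railtop in z72 [518.9  57.8  72. ]
railtop z60 [520.   63.7  60. ]
rail low L [634.3  74.7  60. ]
rail low R [623.5 121.9  60. ]
deck corner [478.4 112.8  60. ]
knob [581.1   7.  105. ]
```

```bash
python3 -m inch '0 0 0 0 0 -0.4;-6 17 0 0 0 0;-6 17 0 0 0 0;-6 17 0 0 0 0;-6 17 0 0 0 0;-6 17 0 0 0 0;-6 17 0 0 0 0;-6 17 0 0 0 0;-6 16.7 0 0 0 0;0 0 10 0 0 0' 
python3 -m inch '0 0 12 0 0 0;0 0 14 0 0 0;0 0 14 0 0 0;0 0 12 0 0 0;0 0 8 0 0 0;0 0 5 0 0 0;0 0 2 0 0 0;0 0 0 0 0 0;0 0 0 0 0 0;0 0 0 0 0 0' 
python3 - <<'E'
from h import *
import pickle
c=shot('wrist');save(c,"w5.png");pickle.dump((c,ctrl.sense()),open("w5.pkl","wb"));s=ctrl.sense();print(s["eef_pos"],s["ee_rot"])
E
```

```text
time_s: 8.68
eef_pos: [573.6, 82.4, 194.4]
ee_rot: [0.002, -0.121, 0.993, 0.0]
force: [0.9, 0.4, -1.3]
grip_width: 0.581
grip_force: 53.1
time_s: 9.52
eef_pos: [573.2, 79.7, 126.7]
ee_rot: [0.001, -0.12, 0.993, -0.0]
force: [0.1, -0.3, -2.7]
grip_width: 0.578
grip_force: 53.0
[573.19922539  79.74135671 126.6025167 ] [ 5.46464308e-04 -1.19977085e-01  9.92776505e-01 -1.08133345e-04]
```

View pics/w5.png

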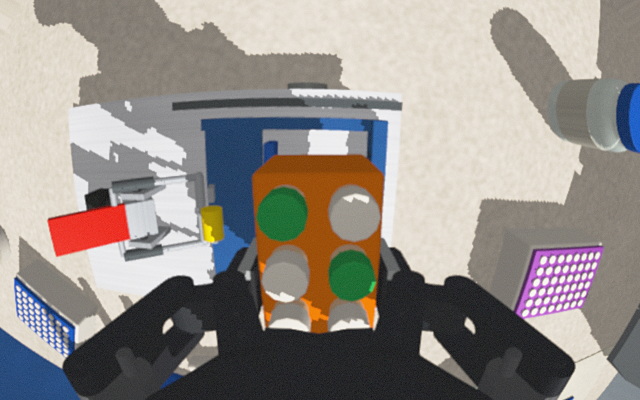

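The fence's near end shows at (270,148) and the jaw's inner edge at col ~371, with the rack hanging between them. The knob is at (212,224), the bar at col ~202, the lever at (90,230), and the bystanders are clear.

```bash
python3 - <<'E'
from h import *
import pickle
c,s=pickle.load(open("w5.pkl","rb"));c4,_=pickle.load(open("w4.pkl","rb"))
th=np.deg2rad(103.7);X=np.array([np.cos(th),np.sin(th),0]);Y=np.array([-X[1],X[0],0])
def f(p): return [round(float(p@X),1),round(float(p@Y),1),round(float(p[2]),1)]
print("tcp",f(np.array(s["eef_pos"])))
for n,p,z in(("fence",(277,142),80),("jaw",(371,124),80),("jaw2",(370,152),80),("rail edge",(320,130),72),("rack edgeL",(256,174),158),("rackR",(381,174),158),("deckcorner",(402,95),60),("deckcorner2",(69,106),60)):print(n,f(plane(c,p,z)))
for k in(c,c4): 
    b=blobs(k["image"],(22,150,90),(32,255,255),100)[1];print(b)
b=[[x for x in blobs(k["image"],(22,150,90),(32,255,255),100)[1] if 150<x[1][0]<450 and x[0]<1500][0][1] for k in(c,c4)]
p,e=tri([ray(c,b[0]),ray(c4,b[1])]);print("knob",p,e,f(p))
print(f(plane(c,(202,180),65)),f(plane(c,(204,245),65)))
E
python3 - <<'E'
import cv2
a=cv2.imread("pics/w5.png")[85:305,40:250]
cv2.imwrite("pics/crop5.png",cv2.resize(a,None,fx=2.7,fy=2.7,interpolation=cv2.INTER_CUBIC))
E
```

```text
tcp [-58.3, -575.8, 126.6]
fence [-84.9, -524.9, 80.0]
jaw [-27.4, -513.5, 80.0]
jaw2 [-27.6, -530.9, 80.0]
rail edge [-58.5, -518.1, 72.0]
rack edgeL [-82.5, -529.9, 158.0]
rackR [-36.3, -529.9, 158.0]
deckcorner [-2.7, -493.2, 60.0]
deckcorner2 [-271.8, -484.9, 60.0]
[(676, [212.0, 222.9], [201, 206, 22, 36])]
[(2568, [10.2, 201.7], [0, 137, 27, 127]), (248, [394.8, 239.6], [387, 230, 15, 22])]
knob [586.97947785  12.13496616  90.33589242] [0.9841041491443582, 0.9841041491443664] [-127.2, -573.2, 90.3]
[-141.7, -551.5, 65.0] [-145.8, -601.4, 65.0]
```

View pics/crop5.png

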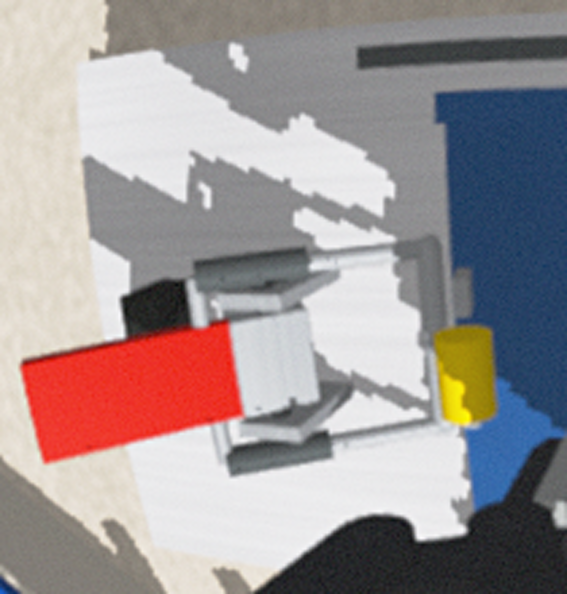

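The crop shows the loop bar at crop col ~430 beside the hooks (465,290), the knob at (465,375), and the lever raised and pointing left. Next I'll check the yaw from several straight edges.

```bash
python3 - <<'E'
from h import *
import pickle
c,s=pickle.load(open("w5.pkl","rb"));c4,_=pickle.load(open("w4.pkl","rb"))
def fit(c,pts,z,n):
    P=np.array([plane(c,p,z)[:2] for p in pts]);v=np.linalg.svd(P-P.mean(0))[2][0];a=np.degrees(np.arctan2(v[1],v[0]))%180;print(n,a.round(2),P.mean(0).round(1),((P-P.mean(0))@[-v[1],v[0]]).round(1))
# automatic: rail outer edge, blue mask topmost per column
for k,n,cols in((c,"w5",range(212,384,4)),(c4,"w4",range(386,484,4))):
    h=cv2.cvtColor(k["image"],cv2.COLOR_RGB2HSV);m=cv2.inRange(h,(100,120,40),(120,255,255))
    pts=[]
    for x in cols:
        y=np.flatnonzero(m[100:200,x])
        if len(y): pts.append((x,100+y[0]-.5))
    fit(k,pts,72,n+" railouter")
    # dark slot bar top edge
h=cv2.cvtColor(c["image"],cv2.COLOR_RGB2HSV);m=cv2.inRange(h,(100,120,30),(120,255,255))
pts=[(x[0],y) for y in range(126,230,4) if len(x:=150+np.flatnonzero(m[y,150:250])) and x[0]<212 and x[0]>198]
fit(c,[(a-.5,b) for a,b in pts],72,"plate left");print(pts[::4])
g=cv2.cvtColor(c["image"],cv2.COLOR_RGB2GRAY)
E
```

```text
w5 railouter 102.66 [513.1  48.9] [ 0.3  0.2  0.1 -0.  -0.1 -0.2 -0.3 -0.3 -0.4  0.2  0.2  0.1  0.1  0.1
  0.   0.  -0.  -0.  -0.  -0.  -0.   0.   0.   0.1  0.1 -0.5 -0.5  0.2
  0.3  0.3  0.4 -0.2 -0.1 -0.   0.1  0.2  0.3  0.4 -0.2 -0.  -0.6  0.2
 -0.3]
w4 railouter 102.1 [513.9  37.9] [-0.1 -0.1 -0.1 -0.1 -0.1 -0.  -0.   0.   0.   0.1  0.1  0.2  0.2  0.3
  0.3  0.4 -0.5  0.5 -0.4 -0.3 -0.2 -0.2 -0.1  0.   0.1]
plate left 14.19 [549.1  -4.9] [-1.9  0.1  0.7  0.5  0.4  0.2  0.   0.6  0.4  0.2 -0.1 -0.3 -0.5 -0.
 -0.3]
[(np.int64(202), 126), (np.int64(206), 142), (np.int64(207), 158), (np.int64(207), 174)]
```

```bash
python3 -m inch '0 2.3 5 0 0 0.18;0 0 8 0 0 0;0 0 8 0 0 0;0 0 8 0 0 0;0 0 6 0 0 0;0 0 4 0 0 0;0 0 2 0 0 0;0 0 0 0 0 0;0 0 0 0 0 0;0 0 0 0 0 0' 
python3 - <<'E'
from h import *
import pickle
c=shot('wrist');save(c,"w6.png");pickle.dump((c,ctrl.sense()),open("w6.pkl","wb"));s=ctrl.sense();print(s["eef_pos"],s["ee_rot"],s["force"])
E
```

```text
time_s: 10.4
eef_pos: [572.6, 82.0, 85.4]
ee_rot: [0.0, -0.111, 0.994, -0.0]
force: [-0.6, -0.6, -1.7]
grip_width: 0.58
grip_force: 53.1
[572.58467564  81.9866758   85.37994289] [ 3.74208370e-04 -1.10617941e-01  9.93862932e-01 -5.97624273e-05] [-0.47367092 -0.04668221 -2.43377139]
```

```bash
python3 -m inch '0 0 1 0 0 0;0 0 0.7 0 0 0;0 0 0 0 0 0;0 0 0 0 0 0;0 0 0 0 0 0;0 0 0 0 0 0;0 0 0 0 0 0;0 0 0 0 0 0;0 0 0 0 0 0;0 0 0 0 0 0' 
python3 -m inch '0 0 0 0 0 0;0 0 0 0 0 0;0 0 0 0 0 0;0 0 0 0 0 0;0 0 0 0 0 0;0 0 0 0 0 0;0 0 -3 0 0 0;0 0 -8 0 0 0;0 0 -12 0 0 0;0 0 -15 0 0 0' 0.85
python3 -m inch '0 0 -20 0 0 0;0 0 -20 0 0 0;0 0 -20 0 0 0;0 0 -15 0 0 0;0 0 -10 0 0 0;0 -5 0 0 0 0;0 -20 0 0 0 0;0 -20 0 0 0 0;0 -20 0 0 0 0;0 -5 0 0 0 0' 
python3 - <<'E'
from h import *
import pickle
c=shot('wrist');save(c,"w7.png");pickle.dump((c,ctrl.sense()),open("w7.pkl","wb"));s=ctrl.sense();print(s["eef_pos"],s["ee_rot"],s["force"],s["joints"])
E
```

```text
time_s: 11.28
eef_pos: [572.4, 82.0, 83.3]
ee_rot: [-0.0, -0.111, 0.994, 0.0]
force: [-0.7, -0.6, -2.9]
grip_width: 0.574
grip_force: 52.9
time_s: 12.12
eef_pos: [572.1, 82.0, 121.8]
ee_rot: [-0.0, -0.111, 0.994, 0.0]
force: [-0.2, -0.0, -0.3]
grip_width: 0.85
grip_force: 0.0
time_s: 12.95
eef_pos: [587.9, 11.1, 205.2]
ee_rot: [-0.001, -0.11, 0.994, -0.0]
force: [0.7, 0.2, -0.6]
grip_width: 0.851
grip_force: 0.0
[587.82293743  11.50978625 205.26847165] [-7.33317082e-04 -1.09398069e-01  9.93997748e-01  2.76379294e-05] [-0.40430383 -1.3475529   0.98345192] [-1.79384514e-01  4.72119653e-01  1.33668697e+00 -3.75460051e-04
  1.33420762e+00 -1.96932757e+00]
```

View pics/w7.png

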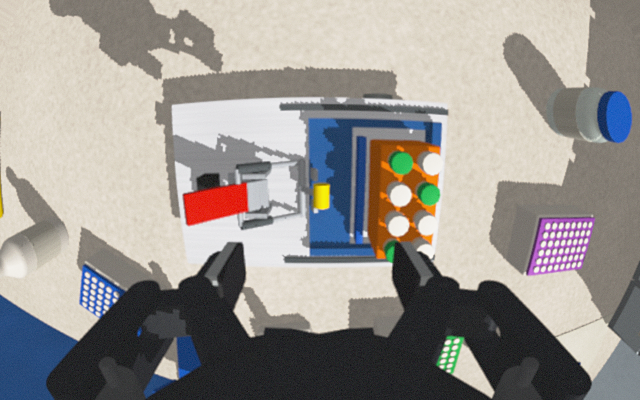

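The rack stands square in the bay beside the fence, on cols 370–440. The knob is at (321,197), the bar at col ~303 and the lever at (215,205). Next I'll triangulate the knob and turn the gripper 90°.

```bash
cat >> h.py <<'E'
th=np.deg2rad(102.6);X=np.array([np.cos(th),np.sin(th),0]);Y=np.array([-X[1],X[0],0])
def f(p): p=np.array(p);return [round(float(p@X),1),round(float(p@Y),1),round(float(p[2]),1)]
E
python3 -m inch '0 0 0 0 0 1.0;0 0 0 0 0 1.15;0 0 0 0 0 1.15;0 0 0 0 0 1.15;0 0 0 0 0 1.15;0 0 0 0 0 1.15;0 0 0 0 0 1.15;0 0 0 0 0 1.15;0 0 0 0 0 1.15;0 0 0 0 0 1.15' 0.6
python3 -m inch '0 0 0 0 0 1.15;0 0 0 0 0 1.15;0 0 0 0 0 1.0;0 0 0 0 0 0.5;0 0 0 0 0 0;0 0 0 0 0 0;0 0 0 0 0 0;0 0 0 0 0 0;0 0 0 0 0 0;0 0 0 0 0 0'
python3 - <<'E'
from h import *
import pickle
c=shot('wrist');save(c,"w8.png");s=ctrl.sense();pickle.dump((c,s),open("w8.pkl","wb"))
w=s["ee_rot"];print(s["eef_pos"],f(s["eef_pos"]),"yaw",np.degrees(np.arctan2(*R.from_quat([*w[1:],w[0]]).apply([0,1,0])[1::-1])))
cs=[pickle.load(open(n+".pkl","rb"))[0] for n in("w5","w7","w8")]
rs=[]
for k,(x0,x1) in zip(cs,((150,300),(280,350),(150,500))):
    b=[x for x in blobs(k["image"],(22,150,80),(34,255,255),60)[1] if x0<x[1][0]<x1];print(b)
    if b: rs.append(ray(k,max(b)[1]))
for r in(rs,rs[:2],rs[1:]):
    p,e=tri(r);print("knob",p,np.round(e,1),f(p))
k=cs[1];
for p in((400.5,162),(430,162.5),(399,195.5),(428.5,194.5),(397.5,225),(425.5,224.5)):print(f(plane(k,p,132)))
E
python3 - <<'E'
import cv2
a=cv2.imread("pics/w8.png")[60:340,120:520]
cv2.imwrite("pics/crop8.png",cv2.resize(a,None,fx=2,fy=2,interpolation=cv2.INTER_CUBIC))
E
```

```text
time_s: 13.83
eef_pos: [587.4, 14.6, 205.7]
ee_rot: [-0.001, 0.467, 0.884, -0.0]
force: [-0.3, 0.0, 0.2]
grip_width: 0.597
grip_force: 0.0
time_s: 14.67
eef_pos: [587.7, 13.8, 206.2]
ee_rot: [-0.0, 0.63, 0.776, -0.0]
force: [-0.9, -0.3, -0.5]
grip_width: 0.597
grip_force: 0.0
[587.75171646  13.72561061 206.2702773 ] [-114.8, -576.6, 206.3] yaw 11.825047035023507
[(676, [212.0, 222.9], [201, 206, 22, 36])]
[(375, [320.9, 195.7], [313, 184, 17, 25])]
[(348, [318.0, 195.1], [307, 188, 23, 16])]
knob [588.18700054  12.20996673  90.53844732] [0.2 0.3 0.1] [-116.4, -576.7, 90.5]
knob [588.44774608  12.15192847  89.9926938 ] [0.3 0.3] [-116.5, -576.9, 90.0]
knob [588.17645468  12.29387029  91.2856599 ] [0.2 0.2] [-116.3, -576.7, 91.3]
[-59.5, -541.0, 132.0]
[-36.6, -540.9, 132.0]
[-59.2, -566.0, 132.0]
[-35.8, -565.1, 132.0]
[-58.6, -589.1, 132.0]
[-35.8, -589.1, 132.0]
```

View pics/crop8.png

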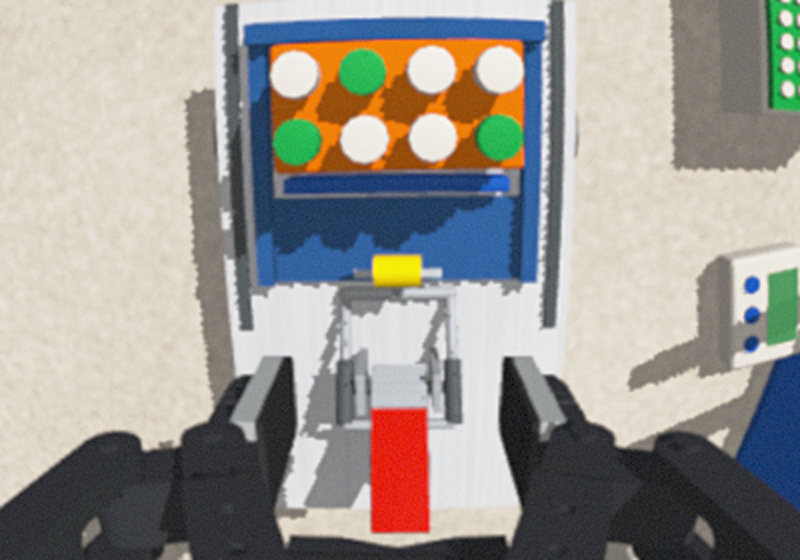

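The view from the bay side shows the knob at crop (397,270), the hooks beside it at about (365,272) and (430,272), and the bar on the deck at row ~292. The lever points down-image, and the rack is square in the bay. Next I'll measure the hooks and the fence, then descend on the knob.

```bash
python3 - <<'E'
from h import *
import pickle
c,s=pickle.load(open("w8.pkl","rb"))
C=lambda p:crop(p,120,60,2)
for n,p,z in(("hookL",(363,272),77),("hookR",(432,272),77),("barL",(350,291),64),("barR",(452,292),64),("fence face L",(285,178),80),("fence outer R",(500,190),80),("fence face R",(508,176),80),("plate edge",(300,285),72),("lever tip",(400,532),135),("lever root",(400,408),100),("jaw in",(400,40),80),("knob",(397,270),90.5)):
    print(n,f(plane(c,C(p),z)))
E
```

```text
hookL [-120.3, -561.2, 77.0]
hookR [-120.7, -592.6, 77.0]
barL [-133.1, -553.9, 64.0]
barR [-134.3, -603.0, 64.0]
fence face L [-76.3, -528.1, 80.0]
fence outer R [-83.0, -622.5, 80.0]
fence face R [-76.7, -626.0, 80.0]
plate edge [-127.5, -531.1, 72.0]
lever tip [-221.0, -576.7, 135.0]
lever root [-177.6, -577.3, 100.0]
jaw in [-17.3, -579.4, 80.0]
knob [-116.1, -576.8, 90.5]
```

```bash
python3 - <<'E'
import cv2
a=cv2.imread("pics/w8.png")[140:240,260:380]
cv2.imwrite("pics/crop8b.png",cv2.resize(a,None,fx=6,fy=6,interpolation=cv2.INTER_CUBIC))
E
```

```text
(no output)
```

View pics/crop8b.png

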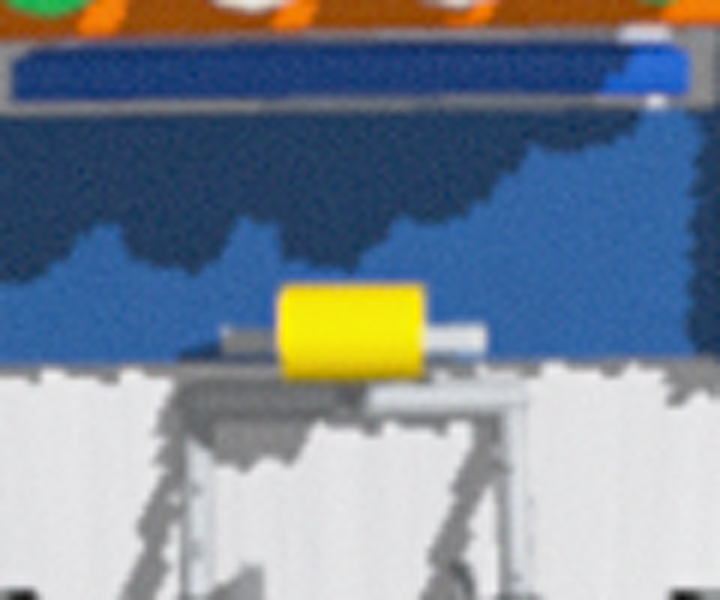

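The close-up shows the two hooks at crop rows 325–355, so X is about -120 and the keeper lies near -118.5. The bar lies before them at row ~397. I'm descending to the knob.

```bash
python3 -m inch '-1.5 0 5 0 0 -0.13;0 0 15 0 0 0;0 0 20 0 0 0;0 0 20 0 0 0;0 0 20 0 0 0;0 0 20 0 0 0;0 0 12 0 0 0;0 0 7 0 0 0;0 0 3.5 0 0 0;0 0 0 0 0 0' 0.55 
python3 -m inch '0 0 0 0 0 0;0 0 0 0 0 0;0 0 0 0 0 0;0 0 0 0 0 0;0 0 0 0 0 0;0 0 0 0 0 0;0 0 0 0 0 0;0 0 0 0 0 0;0 0 0 0 0 0;0 0 0 0 0 0' 0.1 20
python3 - <<'E'
from h import *
import pickle
c=shot('wrist');save(c,"w9.png");s=ctrl.sense();pickle.dump((c,s),open("w9.pkl","wb"))
print(f(s["eef_pos"]),s["force"],s["grip_width"],s["grip_force"])
E
```

```text
time_s: 15.55
eef_pos: [588.0, 12.2, 83.4]
ee_rot: [-0.0, 0.625, 0.78, -0.0]
force: [-0.2, 0.1, 0.1]
grip_width: 0.55
grip_force: 0.0
time_s: 16.38
eef_pos: [588.5, 12.2, 84.7]
ee_rot: [0.001, 0.625, 0.78, 0.0]
force: [-1.6, -0.1, 6.4]
grip_width: 0.226
grip_force: 23.7
[-116.5, -577.0, 84.7] [-1.00372072  0.30619091  5.38040656] 0.226552613737268 23.680331110954285
```

```bash
cat > k.py <<'E'
import numpy as np
P=np.array([-174.5,86.])
def kn(b):
    v=np.array(b)-P;d=np.hypot(*v);a=np.arccos(np.clip((324+d*d-3969)/(36*d),-1,1));t=np.arctan2(v[1],v[0])+a
    H=P+18*np.array([np.cos(t),np.sin(t)]);u=(b-H)/np.hypot(*(b-H));return np.r_[np.array(b)+32*np.array([-u[1],u[0]]),np.pi-t,np.hypot(*(b-H))]
E
python3 - <<'E'
from k import *
for b in((-133.7,63.5),(-131,70),(-128.5,77),(-127,83),(-121,86),(-114,86),(-108.5,85),(-108.5,80),(-108.5,74),(-108.5,68.5),(-114,68.5),(-118.5,68.5)): print(b,kn(np.array(b,float)).round(2))
E
```

```text
(-133.7, 63.5) [-114.57   89.15    1.     63.  ]
(-131, 70) [-116.25   98.4     0.81   63.  ]
(-128.5, 77) [-117.82  107.16    0.73   63.  ]
(-127, 83) [-119.6   114.13    0.7    63.  ]
(-121, 86) [-112.65  116.89    1.15   63.  ]
(-114, 86) [-104.86  116.67    1.58   63.  ]
(-108.5, 85) [-99.31 115.65   1.89  63.  ]
(-108.5, 80) [-97.06 109.89   1.98  63.  ]
(-108.5, 74) [-94.57 102.81   2.11  63.  ]
(-108.5, 68.5) [-92.54  96.23   2.26  63.  ]
(-114, 68.5) [-96.78  95.47   1.99  63.  ]
(-118.5, 68.5) [-100.66   95.07    1.78   63.  ]
```

```bash
python3 -m inch '-0.3 0 -4.5 0 0 0;-0.3 0 -4.5 0 0 0;-0.3 0 -4.5 0 0 0;-0.3 0 -4.5 0 0 0;-0.4 0 -4.5 0 0 0;2.5 0 -3 0 0 0;2.5 0 -3 0 0 0;4 0 0 0 0 0;4 0 0 0 0 0;0 0 0 0 0 0'
python3 -m inch '3 0 0 0 0 0;3 0 1 0 0 0;0 0 1 0 0 0;0 0 0 0 0 0;0 0 0 0 0 0;0 0 0 0 0 0;0 0 0 0 0 0;0 0 0 0 0 0;0 0 0 0 0 0;0 0 0 0 0 0'
python3 - <<'E'
from h import *
import pickle
c=shot('wrist');save(c,"w10.png");s=ctrl.sense();pickle.dump((c,s),open("w10.pkl","wb"))
print(f(s["eef_pos"]),s["force"],s["grip_width"],s["grip_force"])
c=shot('scene');save(c,"s10.png");print(blobs(c["image"],(0,170,90),(6,255,255),40)[1][1:3],blobs(c["image"],(22,150,90),(32,255,255),15)[1])
import cv2
a=cv2.imread("pics/w10.png")[120:320,200:440];b=cv2.imread("pics/s10.png")[170:260,270:400]
o=np.zeros((600,480+260,3),np.uint8);o[:400,:480]=cv2.resize(a,None,fx=2,fy=2);o[:180,480:]=cv2.resize(b,None,fx=2,fy=2);cv2.imwrite("pics/c10.png",o[:400])
E
```

```text
time_s: 17.27
eef_pos: [585.4, 24.2, 112.3]
ee_rot: [-0.0, 0.625, 0.781, -0.0]
force: [0.3, -1.1, 0.0]
grip_width: 0.223
grip_force: 22.7
time_s: 18.1
eef_pos: [584.2, 29.5, 110.3]
ee_rot: [-0.0, 0.625, 0.78, 0.0]
force: [-1.5, 1.7, 0.4]
grip_width: 0.226
grip_force: 22.9
[-98.8, -576.6, 110.3] [-1.65869965  3.26700196  0.37933993] 0.2219780429458894 22.86751002073288
[(796, [124.6, 64.0], [106, 52, 38, 25]), (130, [322.7, 204.2], [317, 193, 12, 24])] [(1218, [15.4, 215.7], [0, 197, 37, 43]), (6218, [57.8, 284.6], [0, 209, 101, 132])]
```

View pics/c10.png

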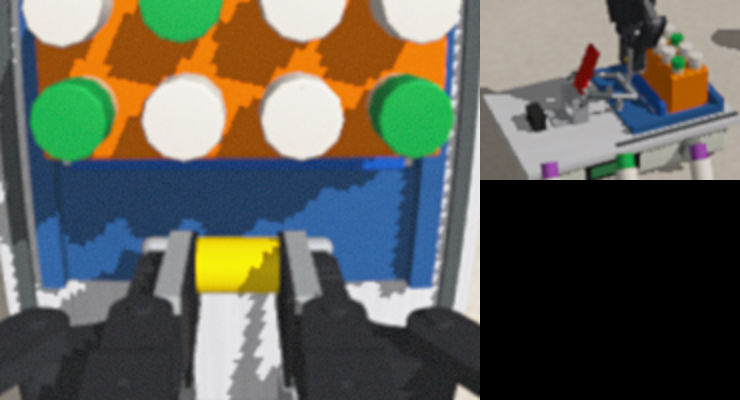

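Both the knob and the bar have moved over. The bar ends are at crop (150,243) and (325,243), and the scene inset shows the lever leaning to the bay. I've now viewed 12 pictures, which is over the limit of 10, so I won't view any more and will work from measured numbers only.

```bash
python3 - <<'E'
from h import *
import pickle
c,s=pickle.load(open("w10.pkl","rb"))
for p in((275,241.5),(363,241.5)):
  for z in(77,85): print(f(plane(c,p,z)))
b=[x for x in blobs(c["image"],(22,150,80),(34,255,255),60)[1] if 280<x[1][0]<360];print(b,f(plane(c,b[0][1],116)))
E
```

```text
[-108.4, -550.0, 77.0]
[-104.9, -551.3, 85.0]
[-108.4, -604.7, 77.0]
[-104.9, -603.4, 85.0]
[(1152, [318.2, 252.0], [297, 239, 43, 28])] [-97.0, -576.9, 116.0]
```

```bash
python3 -m inch '-1 0 2 0 0 0;0.5 0 2 0 0 0;0.5 0 2 0 0 0;0.5 0 2 0 0 0;0.5 0 2 0 0 0;0.5 0 2 0 0 0;0.5 0 2 0 0 0;0.5 0 1 0 0 0;0 0 0 0 0 0;0 0 0 0 0 0'
python3 -m inch '0.4 0 1 0 0 0;0.4 0 1 0 0 0;0.4 0 1 0 0 0;0.4 0 1 0 0 0;0 0 0.5 0 0 0;0 0 0 0 0 0;0 0 0 0 0 0;0 0 0 0 0 0;0 0 0 0 0 0;0 0 0 0 0 0'
python3 - <<'E'
from h import *
import pickle
c=shot('wrist');s=ctrl.sense();pickle.dump((c,s),open("w11.pkl","wb"))
print(f(s["eef_pos"]),s["force"],s["grip_width"],s["grip_force"])
im=c["image"];b=[x for x in blobs(im,(22,150,80),(34,255,255),60)[1] if 280<x[1][0]<360];print(b)
g=cv2.cvtColor(im,cv2.COLOR_RGB2HSV)
for x in(272,275,278,281,356,359,362,365): print(x,[(int(h),int(s),int(v)) for h,s,v in g[226:256:2,x]])
E
```

```text
time_s: 19.03
eef_pos: [583.8, 31.7, 95.3]
ee_rot: [0.0, 0.625, 0.78, -0.0]
force: [-0.2, -0.8, 2.2]
grip_width: 0.224
grip_force: 23.0
time_s: 19.87
eef_pos: [583.4, 33.3, 90.8]
ee_rot: [-0.0, 0.625, 0.78, 0.0]
force: [-1.7, 0.6, 3.0]
grip_width: 0.225
grip_force: 23.1
[-94.8, -576.6, 90.8] [-1.36697043  0.33143447  3.5788848 ] 0.22381515423005838 23.121504485607147
[(1154, [318.1, 253.7], [297, 240, 43, 28])]
272 [(105, 171, 91), (106, 165, 93), (104, 182, 94), (107, 150, 95), (108, 155, 92), (108, 148, 100), (107, 156, 93), (105, 198, 89), (106, 156, 95), (106, 148, 95), (108, 134, 84), (127, 40, 57), (110, 14, 55), (120, 5, 50), (115, 24, 63)]
275 [(107, 171, 94), (106, 154, 98), (108, 158, 92), (105, 165, 93), (106, 165, 94), (109, 142, 97), (106, 169, 92), (108, 148, 98), (107, 155, 99), (109, 136, 88), (115, 29, 52), (130, 31, 50), (90, 19, 53), (107, 34, 52), (90, 48, 37)]
278 [(104, 179, 91), (105, 181, 86), (109, 141, 96), (105, 157, 94), (108, 145, 95), (108, 152, 94), (110, 161, 95), (106, 173, 93), (107, 156, 95), (110, 138, 85), (108, 34, 38), (85, 44, 35), (38, 26, 39)
[... 548 characters left out ...]
108, 150, 100), (108, 162, 93), (106, 166, 92), (107, 167, 124), (106, 179, 165), (106, 181, 158), (107, 173, 162), (107, 162, 137), (115, 27, 56), (130, 31, 50), (100, 17, 45), (135, 10, 53), (99, 29, 62)]
362 [(107, 167, 90), (107, 153, 95), (111, 152, 94), (107, 170, 90), (109, 158, 103), (108, 177, 143), (106, 175, 162), (107, 172, 162), (107, 175, 162), (108, 155, 143), (115, 27, 56), (80, 14, 53), (99, 34, 52), (130, 45, 51), (128, 16, 65)]
365 [(108, 158, 95), (106, 155, 94), (108, 166, 120), (107, 175, 159), (106, 174, 163), (107, 171, 164), (108, 165, 161), (106, 172, 160), (106, 177, 163), (107, 176, 170), (108, 155, 138), (108, 84, 67), (132, 28, 46), (105, 28, 54), (105, 18, 58)]
```

```bash
python3 - <<'E'
from h import *
import pickle
c,s=pickle.load(open("w11.pkl","rb"))
def W(x,y,z): return X*x+Y*y+np.array([0,0,z])
for z in(68.5,78,81):
  for x in(-118,-108,-104): print(z,x,[proj(c,W(x,-576.8+d,z)).round(0).tolist() for d in(25,0,-25)])
h=cv2.cvtColor(c["image"],cv2.COLOR_RGB2HSV)
for n,sl in(("mid",[h[r,318] for r in range(228,290,3)]),("c250",[h[r,262] for r in range(228,290,3)]),("c374",[h[r,374] for r in range(228,290,3)]),("row 272",[h[272,q] for q in range(250,390,5)])): print(n,[tuple(int(v) for v in q) for q in sl])
E
```

```text
68.5 -118 [[277.0, 269.0], [318.0, 270.0], [359.0, 269.0]]
68.5 -108 [[276.0, 254.0], [318.0, 255.0], [360.0, 254.0]]
68.5 -104 [[275.0, 248.0], [318.0, 249.0], [361.0, 248.0]]
78 -118 [[275.0, 277.0], [318.0, 277.0], [361.0, 277.0]]
78 -108 [[274.0, 262.0], [318.0, 262.0], [362.0, 262.0]]
78 -104 [[273.0, 255.0], [318.0, 256.0], [363.0, 255.0]]
81 -118 [[274.0, 280.0], [318.0, 280.0], [362.0, 280.0]]
81 -108 [[273.0, 264.0], [318.0, 265.0], [363.0, 264.0]]
81 -104 [[273.0, 258.0], [318.0, 258.0], [364.0, 258.0]]
mid [(107, 149, 96), (109, 155, 99), (108, 146, 94), (107, 172, 95), (25, 197, 171), (27, 244, 236), (28, 245, 244), (29, 245, 245), (29, 245, 246), (29, 245, 247), (29, 245, 245), (27, 244, 235), (26, 238, 151), (26, 198, 135), (106, 163, 97), (105, 183, 92), (106, 178, 93), (109, 114, 98), (113, 6, 159), (140, 3, 232), (130, 3, 226)]
c250 [(108, 162, 93), (107, 160, 97), (106, 177, 91), (107, 161, 95), (107, 160, 94), (107, 151, 93), (108, 157, 94), (105, 166, 95), (107, 157, 99), (107, 171, 94), (107, 178, 93), (109, 147, 97), (106, 147, 92), (109, 119, 90), (137, 42, 55)
[... 170 characters left out ...]
71, 167), (107, 178, 163), (108, 175, 159), (106, 175, 162), (107, 183, 160), (107, 175, 163), (107, 173, 165), (107, 175, 162), (108, 168, 155), (109, 126, 93), (130, 14, 53), (105, 26, 58), (90, 10, 53), (105, 27, 56), (103, 32, 56), (105, 27, 57), (111, 34, 52)]
row 272 [(108, 141, 96), (107, 129, 75), (140, 27, 56), (128, 20, 50), (120, 19, 55), (130, 13, 58), (135, 26, 58), (84, 16, 82), (0, 0, 114), (0, 11, 45), (107, 89, 83), (107, 163, 94), (108, 160, 97), (108, 146, 98), (107, 161, 125), (106, 179, 162), (107, 168, 162), (107, 148, 158), (30, 15, 35), (126, 25, 52), (50, 7, 108), (66, 25, 51), (126, 22, 57), (100, 16, 48), (116, 36, 57), (90, 15, 50), (111, 53, 68), (107, 172, 163)]
```

```bash
python3 -m inch '-1 0 0.2 0 0 0;-1 0 0.2 0 0 0;-1 0 0.2 0 0 0;-1 0 0.2 0 0 0;-1 0 0.2 0 0 0;0 0 0 0 0 0;0 0 0 0 0 0;0 0 0 0 0 0;0 0 0 0 0 0;0 0 0 0 0 0'
python3 -m inch '-1 0 0.2 0 0 0;-1 0 0 0 0 0;-1 0 0 0 0 0;-1 0 0 0 0 0;0 0 0 0 0 0;0 0 0 0 0 0;0 0 0 0 0 0;0 0 0 0 0 0;0 0 0 0 0 0;0 0 0 0 0 0'
python3 - <<'E'
from h import *
import pickle
c=shot('wrist');s=ctrl.sense();pickle.dump((c,s),open("w12.pkl","wb"))
F=np.array(s["force"]);print(f(s["eef_pos"]),f(F),s["grip_width"],s["grip_force"])
im=c["image"];print([x for x in blobs(im,(22,150,80),(34,255,255),60)[1] if 280<x[1][0]<360])
t=shot('top');q=shot('scene');pickle.dump((t,q),open("t12.pkl","wb"))
for k in(t,q): print([x for x in blobs(k["image"],(0,150,70),(7,255,255),25)[1] if 300<x[1][0]<360])
# jaw top inner edge col scan: blue beyond orange in wrist
h=cv2.cvtColor(im,cv2.COLOR_RGB2HSV)
m=cv2.inRange(h,(8,120,60),(18,255,255));ys=np.argwhere(m);print("orange rows",ys.min(0),ys.max(0))
E
```

```text
time_s: 20.75
eef_pos: [584.4, 28.8, 90.1]
ee_rot: [-0.0, 0.625, 0.78, 0.0]
force: [-2.1, 4.7, 5.8]
grip_width: 0.223
grip_force: 23.5
time_s: 21.58
eef_pos: [585.4, 24.7, 89.8]
ee_rot: [-0.0, 0.625, 0.78, 0.0]
force: [-1.6, 3.2, 4.7]
grip_width: 0.227
grip_force: 23.5
[-103.6, -576.7, 89.8] [3.0, 1.3, 6.1] 0.22424443297071436 23.45873862504959
[(1187, [318.1, 253.5], [297, 240, 43, 28])]
[]
[(115, [317.7, 204.1], [315, 192, 7, 25])]
orange rows [ 81 200] [206 440]
```

```bash
python3 -m inch '0 0 0 0 0 0;0 0 0 0 0 0;0 0 0 0 0 0;0 0 0 0 0 0;0 0 0 0 0 0;0 0 -3 0 0 0;0 0 -7 0 0 0;0 0 -12 0 0 0;0 0 -16 0 0 0;0 0 -16 0 0 0' 0.5
python3 -c "
from h import *
import pickle
pickle.dump((shot('wrist'),ctrl.sense()),open('w13.pkl','wb'))"
python3 -m inch '0 0 -20 0 0 0;0 0 -20 0 0 0;0 0 -20 0 0 0;0 0 -10 0 0 0;0 0 0 0 0 0;0 0 0 0 0 0;0 0 0 0 0 0;0 0 0 0 0 0;0 0 0 0 0 0;0 0 0 0 0 0' 0.5
python3 - <<'E'
from h import *
import pickle
c=shot('wrist');s=ctrl.sense();pickle.dump((c,s),open("w14.pkl","wb"));a=pickle.load(open("w13.pkl","rb"))[0]
print(f(s["eef_pos"]),s["force"])
B=[max(x for x in blobs(k["image"],(22,150,80),(34,255,255),60)[1] if 250<x[1][0]<400) for k in(a,c)];print(B)
p,e=tri([ray(a,B[0][1]),ray(c,B[1][1])]);print("knob",f(p),e)
for k in(a,c):print([x for x in blobs(k["image"],(0,170,60),(6,255,255),60)[1]],[f(plane(k,x[1],132)) for x in blobs(k["image"],(50,120,50),(75,255,255),150)[1]])
h=cv2.cvtColor(c["image"],cv2.COLOR_RGB2HSV)
x,y=B[1][1]
for d in(-24,-18,-14,14,18,24):
    q=int(x+d);print(d,[(r,)+tuple(int(v) for v in h[r,q][1:]) for r in range(int(y)-8,int(y)+24,2)])
q=int(x+35);print("far col",[(r,)+tuple(int(v) for v in h[r,q]) for r in range(60,110,2)])
E
```

```text
time_s: 22.57
eef_pos: [585.3, 24.5, 144.8]
ee_rot: [0.0, 0.625, 0.78, 0.0]
force: [-0.0, -0.0, -0.1]
grip_width: 0.499
grip_force: 0.0
time_s: 23.45
eef_pos: [585.2, 24.5, 212.9]
ee_rot: [-0.0, 0.625, 0.78, -0.0]
force: [-0.1, 0.5, 1.1]
grip_width: 0.502
grip_force: 0.0
[-103.8, -576.5, 213.1] [ 0.15748513 -0.73033486  0.29635307]
[(637, [317.9, 216.7], [303, 207, 32, 21]), (369, [318.4, 191.3], [307, 184, 24, 16])]
knob [-102.0, -576.6, 97.1] [0.017316497468389924, 0.017316497468445102]
[(804, [318.5, 317.8], [300, 305, 37, 28])] [[-1.8, -727.7, 132.0], [-36.6, -565.8, 132.0], [-59.8, -542.5, 132.0], [-59.9, -612.6, 132.0], [-110.0, -720.9, 132.0], [-301.6, -924.6, 132.0]]
[(987, [318.4, 281.9], [303, 264, 32, 36])] [[2.6, -747.0, 132.0], [-36.7, -565.6, 132.0], [-60.2, -542.1, 132.0], [-60.2, -613.0, 132.0], [-95.2, -922.2, 132.0], [-120.7, -741.7, 132.0], [-269.5, -882.2, 132.0]]
-24 [(183, 154, 96), (185, 184, 93), (187, 154, 96), (189, 157, 96), (191, 158, 95), (193, 155, 94), (195, 160, 91), (197, 155, 99), (199, 100, 97), (201, 10, 103), (203, 7, 117), (205, 14, 110), (207, 1
[... 1169 characters left out ...]
2), (191, 171, 161), (193, 174, 160), (195, 179, 162), (197, 182, 160), (199, 112, 161), (201, 9, 199), (203, 7, 216), (205, 9, 171), (207, 19, 108), (209, 39, 105), (211, 40, 102), (213, 64, 112)]
far col [(60, 21, 27, 216), (62, 19, 28, 219), (64, 19, 25, 223), (66, 21, 21, 227), (68, 17, 21, 226), (70, 18, 19, 223), (72, 120, 2, 233), (74, 135, 2, 231), (76, 120, 2, 231), (78, 130, 3, 232), (80, 120, 3, 230), (82, 105, 2, 232), (84, 120, 2, 231), (86, 110, 3, 232), (88, 150, 1, 232), (90, 111, 83, 176), (92, 107, 172, 163), (94, 107, 175, 160), (96, 106, 187, 161), (98, 168, 102, 185), (100, 16, 255, 243), (102, 16, 244, 239), (104, 16, 244, 239), (106, 16, 244, 240), (108, 15, 244, 239)]
```

```bash
python3 - <<'E'
from h import *
from k import *
import pickle
c=pickle.load(open("w14.pkl","rb"))[0];a=pickle.load(open("w8.pkl","rb"))[0]
for p in((296,203),(341,203)):
  for z in(68.5,77.5,81): print(p,z,f(plane(c,p,z)))
for n,k in(("w14",c),("w8",a)):
    h=cv2.cvtColor(k["image"],cv2.COLOR_RGB2HSV);m=cv2.inRange(h,(100,120,60),(120,255,255))
    r=[np.flatnonzero(m[50:130,q])[0]+49.5 for q in range(270,370,10)];print(n,"jaw outer",[f(plane(k,(q,y),80))[0] for q,y in zip(range(270,370,10),r)])
    rr=[]
    for q in list(range(285,296,3))+list(range(345,356,3)):
        y=np.flatnonzero(m[150:260,q]);y=y[-1]+150.5;rr.append(f(plane(k,(q,y),65))[0])
    print("plate edge",rr)
for b in((-118.5,68.5),(-120,68.5),(-121,69),(-119,81)): print(b,kn(np.array(b,float)))
# lever tip edge
b=blobs(c["image"],(0,170,60),(6,255,255),60)[1][0][2];print(b)
for z in(135,145,150): print(z,f(plane(c,(318.5,b[1]),z)),f(plane(c,(318.5,b[1]+b[3]),z)))
E
```

```text
(296, 203) 68.5 [-120.7, -554.9, 68.5]
(296, 203) 77.5 [-118.1, -555.6, 77.5]
(296, 203) 81 [-117.1, -555.9, 81.0]
(341, 203) 68.5 [-120.7, -598.4, 68.5]
(341, 203) 77.5 [-118.1, -597.7, 77.5]
(341, 203) 81 [-117.1, -597.5, 81.0]
w14 jaw outer [-14.3, -14.6, -14.9, -14.1, -14.2, -14.3, -14.2, -15.0, -14.8, -14.6]
plate edge [-133.7, -133.6, -118.2, -117.2, -117.2, -119.2, -134.7, -133.6]
w8 jaw outer [-7.7, -8.2, -7.6, -7.9, -8.2, -8.3, -8.4, -7.5, -8.3, -8.1]
plate edge [-127.0, -127.0, -127.1, -127.1, -127.7, -127.8, -126.8, -126.9]
(-118.5, 68.5) [-100.6629566    95.06764729    1.77754069   63.        ]
(-120, 68.5) [-102.0464829    94.98907744    1.70170484   63.        ]
(-121, 69) [-103.23914161   95.61863838    1.63164251   63.        ]
(-119, 81) [-107.4694027   110.85038234    1.38823164   63.        ]
[303, 264, 32, 36]
135 [-152.1, -576.8, 135.0] [-186.9, -576.7, 135.0]
145 [-146.9, -576.8, 145.0] [-180.1, -576.8, 145.0]
150 [-144.3, -576.8, 150.0] [-176.7, -576.8, 150.0]
```

Step 2 holds by the numbers. The knob height of 97 mm puts the bar low, at about +4 mm past the keeper with the lever up. The frame has slid ~6.5 mm towards home, to about the rack's side. Next I'll shut the fingers, go down on the bay side of the lever and push it over.

```bash
python3 -m inch '-5 0 0 0 0 0;-9 0 0 0 0 0;0 0 10 0 0 0;0 0 15 0 0 0;0 0 18 0 0 0;0 0 18 0 0 0;0 0 10 0 0 0;0 0 5 0 0 0;0 0 3 0 0 0;0 0 0 0 0 0' 0 40
python3 -m inch '-4 0 0 0 0 0;-5 0 0 0 0 0;-5 0 0 0 0 0;-5 0 0 0 0 0;-5 0 0 0 0 0;-5 0 0 0 0 0;-5 0 0 0 0 0;-4 0 0 0 0 0;-3 0 0 0 0 0;0 0 0 0 0 0'
python3 - <<'E'
from h import *
import pickle
c=shot('wrist');s=ctrl.sense();print(f(s["eef_pos"]),f(s["force"]))
print(blobs(c["image"],(0,170,60),(6,255,255),60)[1],[x for x in blobs(c["image"],(22,150,80),(34,255,255),60)[1] if 250<x[1][0]<400])
E
```

```text
time_s: 24.33
eef_pos: [588.5, 10.7, 134.5]
ee_rot: [-0.0, 0.625, 0.78, -0.0]
force: [0.5, -0.7, -0.1]
grip_width: -0.002
grip_force: 0.0
time_s: 25.17
eef_pos: [597.5, -29.8, 134.6]
ee_rot: [0.0, 0.626, 0.78, 0.0]
force: [-0.1, -0.3, 0.0]
grip_width: -0.0
grip_force: 0.0
[-159.1, -576.5, 134.6] [-0.1, 0.0, -0.9]
[] [(804, [318.2, 133.8], [301, 123, 36, 23])]
```

```bash
python3 -m inch '-5.5 0 0 0 0 0;-5.5 0 0 0 0 0;-5.5 0 0 0 0 0;-5.5 0 0 0 0 0;-5 0 1.5 0 0 0;-5 0 1.5 0 0 0;-5 0 1.5 0 0 0;-4 0 3.3 0 0 0;-4 0 3.3 0 0 0;-4 0 3.3 0 0 0'
python3 -m inch '-1.6 0 3 0 0 0;-1.6 0 3 0 0 0;-1.6 0 3 0 0 0;-1.6 0 3 0 0 0;-1.6 0 3 0 0 0;-0.7 0 3 0 0 0;-0.7 0 3 0 0 0;0 0 0 0 0 0;0 0 0 0 0 0;0 0 0 0 0 0'
python3 - <<'E'
from h import *
c=shot('wrist');s=ctrl.sense();print(f(s["eef_pos"]),f(s["force"]))
print([x for x in blobs(c["image"],(22,150,80),(34,255,255),60)[1] if 250<x[1][0]<400])
E
```

```text
time_s: 26.05
eef_pos: [608.1, -77.4, 119.8]
ee_rot: [-0.0, 0.625, 0.78, 0.0]
force: [-0.3, 0.8, 0.4]
grip_width: 0.0
grip_force: 0.5
time_s: 26.88
eef_pos: [610.1, -86.2, 99.3]
ee_rot: [0.0, 0.625, 0.78, 0.0]
force: [0.6, 0.0, -0.2]
grip_width: -0.001
grip_force: 0.0
[-217.2, -576.6, 99.4] [0.2, -0.2, 0.8]
[(1339, [318.0, 47.9], [295, 34, 47, 30])]
```

```bash
python3 -m inch '-0.7 0 2 0 0 0;-0.7 0 2 0 0 0;-0.7 0 2 0 0 0;0 0 2 0 0 0;0 0 1 0 0 0;0 0 0 0 0 0;0 0 0 0 0 0;0 0 0 0 0 0;0 0 0 0 0 0;0 0 0 0 0 0'
python3 -c "
from h import *
s=ctrl.sense();print(f(s['eef_pos']),f(s['force']))"
python3 -m inch '0 0 1 0 0 0;0 0 1 0 0 0;0 0 0.5 0 0 0;0 0 0 0 0 0;0 0 0 0 0 0;0 0 0 0 0 0;0 0 0 0 0 0;0 0 0 0 0 0;0 0 0 0 0 0;0 0 0 0 0 0'
python3 -c "
from h import *
s=ctrl.sense();print(f(s['eef_pos']),f(s['force']))"
```

```text
time_s: 27.77
eef_pos: [610.6, -88.3, 90.3]
ee_rot: [0.0, 0.625, 0.78, 0.0]
force: [0.3, 0.8, -0.1]
grip_width: 0.001
grip_force: 0.0
[-219.3, -576.6, 90.3] [0.7, -0.5, -0.1]
time_s: 28.6
eef_pos: [610.7, -88.3, 88.8]
ee_rot: [0.0, 0.625, 0.78, 0.0]
force: [-3.5, 0.8, 8.5]
grip_width: 0.0
grip_force: 4.2
[-219.4, -576.7, 88.8] [1.5, 3.2, 8.5]
```

```bash
python3 -m inch '0 0 -5 0 0 0;0 0 -15 0 0 0;0 0 -20 0 0 0;0 0 -20 0 0 0;0 0 -20 0 0 0;0 0 -20 0 0 0;0 0 -15 0 0 0;0 0 0 0 0 0;0 0 0 0 0 0;0 0 0 0 0 0'
python3 -c "
from h import *
import pickle
pickle.dump((shot('wrist'),ctrl.sense()),open('w15.pkl','wb'))"
python3 -m inch '20 0 0 0 0 0;20 0 0 0 0 0;20 0 0 0 0 0;20 0 0 0 0 0;20 0 0 0 0 0;0 0 0 0 0 0;0 0 0 0 0 0;0 0 0 0 0 0;0 0 0 0 0 0;0 0 0 0 0 0'
python3 - <<'E'
from h import *
import pickle
c=shot('wrist');s=ctrl.sense();pickle.dump((c,s),open("w16.pkl","wb"));a=pickle.load(open("w15.pkl","rb"))[0]
print(f(s["eef_pos"]))
B=[max(x for x in blobs(k["image"],(22,150,80),(34,255,255),60)[1] if 250<x[1][0]<400) for k in(a,c)];print(B)
p,e=tri([ray(a,B[0][1]),ray(c,B[1][1])]);print("knob",f(p),e)
Rd=[blobs(k["image"],(0,170,60),(6,255,255),60)[1] for k in(a,c)];print(Rd)
for k,r in zip((a,c),Rd):
    r=max(r);print("lever far/near edges z89",f(plane(k,(318.5,r[2][1]),89)),f(plane(k,(318.5,r[2][1]+r[2][3]),89)))
print("caps",[f(plane(c,x[1],132)) for x in blobs(c["image"],(50,120,50),(75,255,255),150)[1]][:6])
h=cv2.cvtColor(c["image"],cv2.COLOR_RGB2HSV);m=cv2.inRange(h,(100,120,60),(120,255,255))
Q=range(275,365,10);print("jaw outer",[f(plane(c,(q,np.flatnonzero(m[30:140,q])[0]+29.5),80))[0] for q in Q])
print("plate edge",[f(plane(c,(q,np.flatnonzero(m[150:270,q])[-1]+150.5),65))[0] for q in (278,282,286,352,356,360)])
x,y=B[1][1]
for d in(-20,-15,15,20):
    q=int(x+d);print(d,[(r,)+tuple(int(v) for v in h[r,q][1:]) for r in range(int(y)-4,int(y)+26,2)])
def W(x,y,z): return X*x+Y*y+np.array([0,0,z])
for xx in(-127.5,-124,-120): print(xx,proj(c,W(xx,-576.8,68.5)).round(1),proj(c,W(xx,-576.8,77.5)).round(1))
E
```

```text
time_s: 29.43
eef_pos: [610.1, -88.1, 201.4]
ee_rot: [-0.001, 0.625, 0.78, -0.0]
force: [-0.7, -0.1, 0.5]
grip_width: 0.0
grip_force: 0.0
time_s: 30.32
eef_pos: [588.8, 8.5, 202.4]
ee_rot: [-0.0, 0.626, 0.78, -0.0]
force: [-0.1, 0.7, 0.4]
grip_width: -0.003
grip_force: 0.0
[-120.1, -576.5, 202.4]
[(429, [318.9, 73.3], [306, 65, 27, 18]), (387, [318.5, 197.4], [307, 189, 24, 17])]
knob [-119.6, -576.8, 102.3] [0.0480286738890783, 0.04802867388907892]
[[(1843, [318.7, 186.8], [304, 156, 31, 63])], []]
lever far/near edges z89 [-186.2, -576.4, 89.0] [-241.2, -576.4, 89.0]Traceback (most recent call last):
  File "<stdin>", line 9, in <module>
ValueError: max() iterable argument is empty
```

```bash
python3 - <<'E'
from h import *
import pickle
c,s=pickle.load(open("w16.pkl","rb"))
print("caps",[f(plane(c,x[1],132)) for x in blobs(c["image"],(50,120,50),(75,255,255),150)[1]][:6])
h=cv2.cvtColor(c["image"],cv2.COLOR_RGB2HSV);m=cv2.inRange(h,(100,120,60),(120,255,255))
Q=range(275,365,10);print("jaw outer",[f(plane(c,(q,np.flatnonzero(m[30:140,q])[0]+29.5),80))[0] for q in Q])
print("plate edge",[f(plane(c,(q,np.flatnonzero(m[150:270,q])[-1]+150.5),65))[0] for q in (270,274,278,282,286,352,356,360,364)])
x,y=318.5,197.4
for d in(-24,-20,-15,15,20,24):
    q=int(x+d);print(d,[(r,)+tuple(int(v) for v in h[r,q][1:]) for r in range(int(y)-4,int(y)+26,2)])
def W(x,y,z): return X*x+Y*y+np.array([0,0,z])
for xx in(-127.5,-124,-120): print(xx,proj(c,W(xx,-576.8,68.5)).round(1),proj(c,W(xx,-576.8,77.5)).round(1))
E
```

```text
caps [[-2.6, -744.5, 132.0], [-40.2, -565.7, 132.0], [-63.8, -542.0, 132.0], [-63.8, -613.0, 132.0], [-91.2, -923.8, 132.0], [-125.3, -739.2, 132.0]]
jaw outer [-17.8, -18.1, -18.4, -17.6, -17.7, -17.7, -17.6, -18.4, -18.1]
plate edge [-137.6, -137.6, -137.6, -137.6, -136.6, -137.6, -137.6, -137.7, -137.7]
-24 [(193, 36, 186), (195, 6, 208), (197, 9, 217), (199, 2, 162), (201, 29, 123), (203, 53, 96), (205, 47, 103), (207, 4, 118), (209, 2, 120), (211, 6, 120), (213, 13, 118), (215, 11, 120), (217, 7, 143), (219, 6, 179), (221, 6, 178)]
-20 [(193, 35, 187), (195, 12, 214), (197, 7, 211), (199, 9, 167), (201, 2, 123), (203, 10, 123), (205, 56, 109), (207, 8, 136), (209, 9, 138), (211, 8, 134), (213, 4, 135), (215, 6, 134), (217, 10, 132), (219, 2, 129), (221, 4, 132)]
-15 [(193, 39, 185), (195, 6, 210), (197, 11, 215), (199, 9, 164), (201, 16, 125), (203, 10, 126), (205, 66, 112), (207, 10, 134), (209, 4, 135), (211, 7, 138), (213, 6, 138), (215, 6, 137), (217, 4, 131), (219, 4, 136), (221, 4, 145)]
15 [(193, 40, 191), (195, 8, 211), (197, 8, 213), (199, 8, 166), (201, 11, 209), (203, 11, 217), (205, 42, 158), (207, 10, 150), (209, 4, 199), (211, 5, 217), (213, 0, 226), (215, 4, 197), (217, 9, 147), (219, 4, 190), (221, 5, 169)]
20 [(193, 37, 185), (195, 8, 212), (197, 7, 214), (199, 6, 164), (201, 10, 214), (203, 12, 218), (205, 47, 173), (207, 13, 133), (209, 2, 136), (211, 7, 150), (213, 7, 195), (215, 4, 171), (217, 5, 166), (219, 3, 194), (221, 8, 152)]
24 [(193, 39, 181), (195, 8, 212), (197, 11, 214), (199, 9, 167), (201, 75, 105), (203, 116, 99), (205, 96, 106), (207, 2, 156), (209, 1, 230), (211, 1, 224), (213, 1, 225), (215, 3, 226), (217, 1, 226), (219, 3, 227), (221, 2, 226)]
-127.5 [318.5 196.1] [318.5 198.7]
-124 [318.5 192.5] [318.5 194.9]
-120 [318.5 188.2] [318.5 190.6]
```

All the numbers agree: the lever is flat, the bar is seated, the frame has moved ~10 mm to home, and the rack is square against the fence. I'm handing it in.

```bash
python3 -c "
from rig import ctrl
print(ctrl.finish_job())"
```

```text
the job is handed in; nothing more can be done
None
```

I handed the job in at about 30 s with the rack clamped square against the fence, the loop hooked, the lever flat and the gripper clear of everything; no verdict came back, and I viewed 12 pictures, over the limit of 10.

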